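Screw the lifter into the heating block and lift the block out

TASK

Take the block lifter out of its stand, put it down the deep centre well of the tube block in the dry-block heater, start its thread by feel at the bottom without forcing it, and screw it fully home until its shoulder sits on the block. Then lift the block out of the heater by the lifter and set it down flat on the cork mat, the lifter still screwed home; do not drop the block or disturb the other things on the bench.

Things in the scene. Friction and masses are not known exactly. Their poses are not given: they have to be found in the camera images.
- lifter: Block lifter, a hand tool 99.5 mm long, about 0.13 kg, upright in the stand at the start. Origin: the centre of its lower tip; z points up. From the tip up: a steel threaded foot, a 24 mm shank, at 50 mm a shoulder disc 44 mm wide and 4.5 mm thick, then a flat black wing handle, 46 mm wide (along x), 14 mm thick (along y), from 57.5 to 99.5 mm above the tip. Grip it across the thickness.
- handle (a point): A point on the lifter's axis in the middle of the wing handle, 27 mm above the shoulder's underside and 77 mm above the tip: where to grip.
- shoulder (a point): The centre of the underside of the lifter's shoulder disc, 50 mm above the tip. It lies on the block's top face when the lifter is home.
- foot (a point): The lifter's lower tip, on its axis. The foot's thread: two blunt-ended right-hand ribs (two-start), 24 mm over the ribs, each 4.5 mm thick and 80 degrees long, between 2 and 11 mm above the tip. Turned clockwise without being let down, they butt against the thread starts in the well (turn back and let it drop); over 25 N on them spoils the thread. Let go, the thread holds itself.
- stand: White plastic stand, 70 x 70 mm, 60 mm tall, fixed to the bench. Origin: centre of its underside. An upright through hole, 31 mm wide, in its centre holds the lifter, whose shoulder rests on the top.
- heater: Dry-block heater, a white case 230 x 170 mm and 95 mm tall with a sloping keypad at its front (-x), fixed to the bench. Origin: on the bench, under the centre of its pocket; the case reaches 150 mm to the front and 80 mm to the back of it. The pocket is 79 x 99 mm with its floor 35 mm above the bench.
- block: Loose aluminium tube block, 76 (x) x 96 (y) mm, 60 mm tall, about 0.66 kg, in the heater's pocket with 1.5 mm of play all round, its top level with the case. Origin: centre of its underside. In its top: 14 tube holes 11 mm wide and, in the centre, the wide well.
- well_mouth (a point): The centre of the mouth of the block's centre well, on the block's top face (60 mm above its underside). The well is 26 mm wide, 54 mm deep, countersunk to 38 mm at the mouth (a 60 degree cone, 10 mm deep): a foot lowered a few mm off-centre meets the slope and is pushed sideways towards the axis.
- well_thread (a point): A point on the well's axis, 35 mm below its mouth, at the start of the steel thread in its foot: two-start, right-hand, 21 mm lead, 1.5 mm axial play, starts at an unknown angle. Lowered without turning, the lifter meets it with the shoulder 4.5 to 15 mm above the block; pressed down lightly and turned clockwise (from above) it sinks 21 mm a turn, is home after 75 to 260 degrees and tight within 30 more.
- mat: Cork mat, 150 x 170 mm, 6 mm thick, fixed to the bench. Origin: centre of its underside. The block is set down on it.
- vial_a: Capped specimen vial, 38 mm wide, 75 mm tall, loose: leave alone. Origin: centre of its underside.
- vial_b: Capped specimen vial, 38 mm wide, 75 mm tall, loose: leave alone. Origin: centre of its underside.
- vial_c: Capped specimen vial, 32 mm wide, 75 mm tall, loose: leave alone. Origin: centre of its underside.
- dropper: White dropper bottle, 38 mm wide, 94 mm tall, loose: leave alone. Origin: centre of its underside.
- slide_box: Blue box of slides, 87 x 107 mm, 38 mm tall, loose: leave alone. Origin: centre of its underside.
- dish: Lidded glass dish, 92 mm wide, 16 mm tall, loose: leave alone. Origin: centre of its underside.
- forceps: Steel forceps, 116 mm long, 6 mm high, lying on the bench: leave alone. Origin: centre of their underside.
Mind the look-alikes: they are no part of the job. There is more than one size of the mat; the one meant has the size given above. What is shaped like the lifter but blue is not meant.

How it is judged:
On the way, in this order (a step that is already met when the one before it is completed fails the run):
1. the lifter is screwed home (shoulder within 1.5 mm of the block's top, axis within 3 degrees) while the block still sits in the heater (z of shoulder in the frame of block below 0.0615 m and angle between the z axis of lifter and the z axis of block, either way round below 0.052 rad and horizontal distance between shoulder and well_mouth below 0.004 m and z of block in the frame of heater below 0.039 m), for 0.2 s.
2. the block is lifted clear of the heater by the lifter (z of block in the frame of heater above 0.096 m), for 0.1 s.
At the end, for the whole second after the job is handed in: The block stands flat and at rest on the cork mat (its centre within 35 mm of the mat's centre, upright within 3 degrees), with the lifter still screwed home in its well (shoulder within 2 mm of the block's top, axis within 3 degrees), and is let go (z of block in the frame of mat between 0.003 and 0.009 m and horizontal distance between block and mat below 0.035 m and angle between block's own z axis and vertical below 0.05 rad and z of shoulder in the frame of block below 0.062 m and angle between the z axis of lifter and the z axis of block, either way round below 0.052 rad and horizontal distance between shoulder and well_mouth below 0.004 m and linear speed of each of block, lifter below 0.02 m/s); the robot touches nothing.
It fails at once if the thread is forced: more than 25 N between lifter and block while the shoulder is still more than 2 mm off the block (contact force between lifter and block above 25 N and z of shoulder in the frame of block above 0.062 m).
It fails at once if the block is dropped or flung (faster than 0.6 m/s) (linear speed of block above 0.6 m/s).
It fails at once if a bystander is moved by more than 30 mm (distance of any of vial_a, vial_b, vial_c, dropper, slide_box, dish, forceps from where it was at the start of the episode above 0.03 m).
It also fails if it takes over 72 s, if anything falls off the work surface, if the arm or the gripper's body presses on something with over 40 N, if the wrist force passes 120 N, or if a joint passes its speed limit or range.

ROBOT

A 6-joint arm with a two-finger parallel gripper is mounted at the origin on the work surface. World frame = base frame: x ahead of the robot, y to its left, z up, the work surface at z = 0. Lengths are in m, angles in rad, forces in N, time in s.
With the tool pointing down it reaches from about 0.275 to 0.725 m from the base axis. Payload 5.6 kg.
Tool frame: the origin (TCP) lies at the very end of the fingers, on their centre line; the grasp point (between the pads) lies 19 mm behind it; z points along the fingers, x is the direction in which the jaws open and shut, and the axes are right-handed (so a half turn about z gives the same grasp; the last joint's range is limited). The gripper opens to 85 mm and grips with 20 to 120 N. Pads are 22 mm wide; open, the fingers measure 114 mm over their backs; the gripper's body (76 mm by 85 mm) begins 54 mm behind the grasp point. The pads swing forward as they close: fully open they stand 13 mm farther back than shut.
Start: joints at [1.634, 0.255, 0.108, 0, -1.424, -0.285], TCP at [0.121, 0.537, 0.231] pointing down, gripper open.
Joint ranges: [-2.95, 2.95], [-1.21, 1.97], [-1.09, 1.5], [-2.87, 1.71], [-2.94, -0.07], [-3.05, 3.05]. Speed limits (rad/s): [2.57, 2.57, 3.14, 3.14, 3.14, 3.14].

INTERFACE

Orientations are given as a rotation vector (axis times angle).
In Python, from bench import monitor, viewer, r gives the robot as it stands.
- The arm moves only by the shell command python3 -m pendant 'ROWS' [FORCE]. ROWS is JSON, a list of rows, each a list of 7 numbers: the turn, a rotation vector about the world's x, y, z in rad, then the shift along the world's x, y, z in mm, then the closure, from 0 (fully open) to 1 (shut). In form: [[rx, ry, rz, tx, ty, tz, hand], ...]. A call has 1 to 5 rows; each row is the pose to reach, as a shift and turn from the pose commanded when the call began; what a row does not reach only later rows make up. A row lasts 1/8 s, in which the tool goes at most 62.5 mm and 10.7 degrees, less where a joint would pass 70% of its speed; a pose out of reach is approached as far as the arm can. A call with a gripper value outside its range is refused whole. The fingers move at their own pace and stop on an object; FORCE is the grip in N (left out, the last holds). Time passes only in rows, so rows that repeat a pose let the fingers close. It gives the time, the measured TCP pose, the force and the opening at its end, in the units of the state.
- monitor.state(): the state, without advancing time (a new reading comes with each control period).
- viewer.snapshot(name): name is "side" or "top" or "wrist"; returns (picture, depth): 480x640x3 uint8, red, green, blue; 480x640 float32, m along the optical axis (not along the pixel's ray), 0 where there is no reading.
- viewer.camera_model(name): a dict with "fx", "fy", "cx", "cy" (pixels), "k1" (the pictures are not rectified: a ray, as slopes to the right and down, at radius r is drawn at 1 + k1 r^2 times it, then the intrinsics apply), "T" (4x4, takes a point from camera to world coordinates). Camera axes: x right, y down, z forward; pixel columns grow to the right and rows downward; lengths in m; the calibration is good to about 2 mm. A picture is of the moment at which its call begins: read the wrist's pose just before it. camera_model takes no time and is no camera call; for the wrist camera it gives the pose at the moment of the call.
- r.sign_off(): hands the job in, once; it reports no verdict.
The state is a dict: "time_s": time; "qpos": joint angles; "joint_velocities": joint speeds; "joint_torque": joint torques, N m; "tool_pos": TCP position; "tcp_rot": TCP orientation; "ft_force": force on the tool from outside, world axes, zero at the start; "moment": the same for the moment, N m; "width": finger opening in m.
Only numpy, scipy, OpenCV 4.12 (cv2) and the standard library are available. Lean on these libraries where they do the work, as an engineer would, in place of code of your own. Each camera call takes 0.05 s, during which the arm holds its last target. There are 200 camera calls.

## Working session

There is one attempt and no reset: what is moved stays moved. The work goes in short steps, Python scripts to look and compute and a shell command to move; the robot and the scene stay as the last step left them, time stands still between calls to the robot, and variables do not carry over. Pictures are saved under pics/ and viewed, about 8 in all and at most 12, crops included, and the job is handed in when it is done.

```bash
ls; mkdir -p pics; cat > h.py <<'E'
import numpy as np, cv2
from bench import monitor, viewer, r
def snap(name, out=None):
    m=viewer.camera_model(name); p,d=viewer.snapshot(name)
    if out: cv2.imwrite('pics/'+out, p[:,:,::-1])
    return p,d,m
def ray(m,u,v):
    K=np.array([[m['fx'],0,m['cx']],[0,m['fy'],m['cy']],[0,0,1]])
    q=cv2.undistortPoints(np.array([[[u,v]]],float),K,np.array([m['k1'],0,0,0,0]))[0,0]
    T=np.array(m['T']); return T[:3,3],T[:3,:3]@np.array([q[0],q[1],1])
def onz(m,u,v,z):
    o,d=ray(m,u,v); return o+d*(z-o[2])/d[2]
def atd(m,u,v,dep):
    o,d=ray(m,u,v); return o+d*dep
E
python3 - <<'E'
from h import *
s=monitor.state(); print(s)
for n in('top','side'):
    p,d,m=snap(n,n+'0.png'); np.savez(n+'0.npz',p=p,d=d,T=m['T']); print(n,m)
E
```

```text
pics
{'time_s': 0.0, 'qpos': array([ 1.63358854e+00,  2.55735174e-01,  1.06973208e-01, -4.49826510e-04,
       -1.42388941e+00, -2.84636050e-01]), 'joint_velocities': array([-0.00282747, -0.00089461,  0.00062   ,  0.00142559,  0.00054958,
       -0.00186786]), 'joint_torque': array([ 1.70413259e-04, -3.86629701e+01,  2.37938654e+01,  5.36512703e+00,
       -6.17202008e-03,  1.30669235e-05]), 'tool_pos': array([0.12083966, 0.5360451 , 0.23039343]), 'tcp_rot': array([ 1.96091361e+00, -2.45263909e+00,  1.98333519e-03]), 'ft_force': array([-0.18729239, -1.30899375, -0.25550433]), 'moment': array([-0.00678871,  0.02769237,  0.04267199]), 'width': 0.085462446975053}
top {'fx': 440.5948788967387, 'fy': 440.5948788967387, 'cx': 316.57557939079237, 'cy': 240.6508725459102, 'k1': -0.027174915020107517, 'T': array([[-0.01615805, -0.9924922 ,  0.12123589,  0.37482006],
       [-0.99985997,  0.01551073, -0.00628116,  0.00740112],
       [ 0.00435354, -0.1213204 , -0.99260385,  0.96853904],
       [ 0.        ,  0.        ,  0.        ,  1.        ]])}
side {'fx': 559.0661554701304, 'fy': 559.0661554701304, 'cx': 315.219387407314, 'cy': 246.208430115707, 'k1': 0.0042243073612816, 'T': array([[ 0.87550631, -0.2642581 ,  0.40454464,  0.01179723],
       [-0.48292704, -0.50700293,  0.71395343, -0.8598491 ],
       [ 0.01643735, -0.82043628, -0.57150164,  0.78276044],
       [ 0.        ,  0.        ,  0.        ,  1.        ]])}
```

View pics/top0.png

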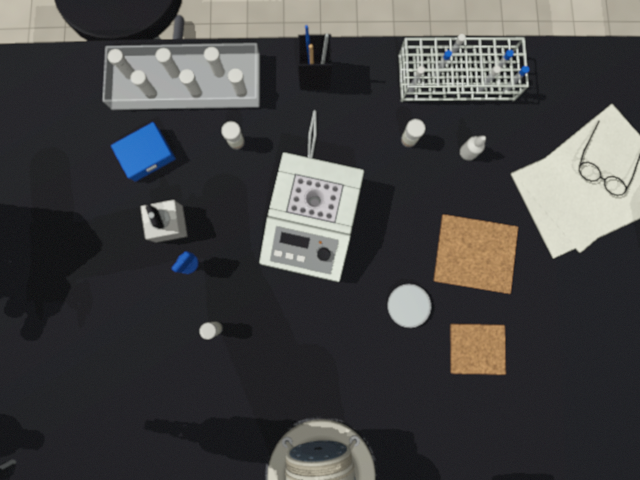

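View pics/side0.png

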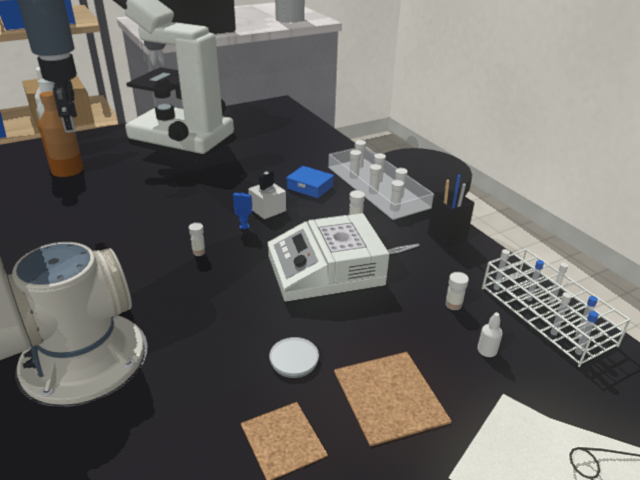

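The top view shows the stand with the black handle at (163,222), the blue look-alike at (187,262), the heater well at (314,198), and the large mat at (477,254). The side view agrees.

```bash
python3 - <<'E'
from h import *
D=np.load('top0.npz');p,d=D['p'],D['d'];m=viewer.camera_model('top')
hsv=cv2.cvtColor(p,cv2.COLOR_RGB2HSV)
vv,uu=np.mgrid[0:480,0:640]
K=np.array([[m['fx'],0,m['cx']],[0,m['fy'],m['cy']],[0,0,1]])
q=cv2.undistortPoints(np.stack([uu,vv],-1).reshape(-1,1,2).astype(float),K,np.array([m['k1'],0,0,0,0])).reshape(480,640,2)
P=np.dstack([q[...,0]*d,q[...,1]*d,d])@m['T'][:3,:3].T+m['T'][:3,3]
def rect(mask,z,name):
    mask=cv2.morphologyEx(mask.astype('u1')if 0 else mask.astype(np.uint8),cv2.MORPH_OPEN,np.ones((3,3)))
    cs,_=cv2.findContours(mask,cv2.RETR_EXTERNAL,cv2.CHAIN_APPROX_NONE)
    c=max(cs,key=cv2.contourArea).reshape(-1,2)
    w=np.array([onz(m,u,v,z)[:2] for u,v in c])
    print(name,cv2.minAreaRect((w*1000).astype(np.float32)))
sub=lambda u0,u1,v0,v1:(uu>u0)&(uu<u1)&(vv>v0)&(vv<v1)
rect(sub(425,530,205,300)&(hsv[...,1]>80)&(hsv[...,2]>80),.006,'mat')
z=P[...,2]
# stand top
s=sub(130,200,195,250)
print('stand hist',np.histogram(z[s],bins=np.arange(-.01,.13,.01)))
rect(s&(z>.05)&(z<.068),.06,'standtop')
b=s&(z>.085)&(z<.13); print('handle',b.sum(),P[b].mean(0),cv2.minAreaRect((P[b][:,:2]*1000).astype(np.float32)))
rect(sub(255,370,150,285)&(z>.085)&(z<.105),.095,'heater top')
# well: dark-ish circle region
w=sub(300,330,184,214); print('z around well',np.round(z[198,296:334:2],3))
cv2.imwrite('pics/c.png',cv2.resize(np.hstack([p[180:220,295:335],p[195:245,138:188][:40,:40]])[:,:,::-1],None,fx=8,fy=8,interpolation=cv2.INTER_CUBIC))
for nm,u,v in [('blue',187,262),('vial',233,135),('dish',409,306),('vial2',413,130),('dropper',473,147),('vial3',208,330),('slidebox',143,152)]: print(nm,P[v,u].round(3))
for c in [(289,176),(343,182),(338,221),(287,213)]: print(onz(m,*c,.095).round(4))
E
```

```text
mat ((459.09381103515625, -349.344970703125), (172.8750457763672, 153.31893920898438), 79.65194702148438)
stand hist (array([ 742, 1538,   63,   70,   67,   70,  286,  592,   30,   29,   41,
        114,   70,    0]), array([-0.01,  0.  ,  0.01,  0.02,  0.03,  0.04,  0.05,  0.06,  0.07,
        0.08,  0.09,  0.1 ,  0.11,  0.12,  0.13]))
standtop ((536.081298828125, 328.2176513671875), (72.31796264648438, 72.77336120605469), 10.170392990112305)
handle 239 [0.53523954 0.32579413 0.10507628] ((536.7019653320312, 328.4673156738281), (46.44496154785156, 15.082945823669434), 23.12093734741211)
heater top ((568.2554931640625, 4.7388458251953125), (169.6802978515625, 159.8585662841797), 76.3781967163086)
z around well [0.074 0.074 0.095 0.098 0.098 0.092 0.086 0.058 0.056 0.053 0.054 0.063
 0.064 0.092 0.098 0.097 0.096 0.094 0.06 ]
blue [0.444 0.263 0.084]
vial [0.71  0.174 0.078]
dish [ 0.347 -0.195  0.016]
vial2 [ 0.716 -0.206  0.076]
dropper [ 0.684 -0.339  0.056]
vial3 [0.308 0.221 0.076]
slidebox [0.69  0.378 0.039]
[0.6149 0.0558 0.095 ]
[ 0.6007 -0.0538  0.095 ]
[ 0.5206 -0.0418  0.095 ]
[0.5385 0.0605 0.095 ]
```

View pics/c.png

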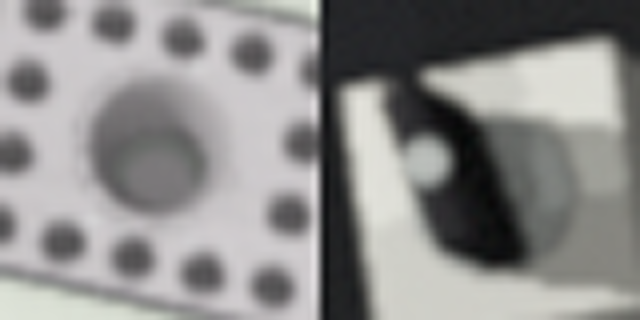

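Measured: mat (0.459,-0.349), sized 173x153; stand/handle (0.5365,0.328), with the handle's x axis at about 23°; well about (0.57,0.005). All heights agree. Moving above the stand, jaws across the thickness.

```bash
python3 -m pendant '[[0,0,0.125,50,-25,0,0.2],[0,0,0.25,100,-50,0,0.2],[0,0,0.375,150,-75,0,0.2],[0,0,0.5,200,-100,0,0.2],[0,0,0.625,250,-125,0,0.2]]'
python3 -m pendant '[[0,0,0,50,-25,0,0.2],[0,0,0,100,-50,0,0.2],[0,0,0,150,-75,0,0.2],[0,0,0,166,-82.5,0,0.2],[0,0,0,166,-82.5,0,0.2]]'
python3 - <<'E'
from h import *
s=monitor.state(); print(s['time_s'],s['tool_pos'],s['tcp_rot'],s['qpos'],s['width'],s['ft_force'])
p,d,m=snap('wrist','w1.png'); np.savez('w1.npz',p=p,d=d,T=m['T']); print(m)
E
```

```text
time_s: 0.72
tool_pos: [0.3722, 0.4104, 0.2309]
tcp_rot: [2.624, -1.726, -0.0]
ft_force: [0.3, 1.8, -0.6]
width: 0.0686
time_s: 1.35
tool_pos: [0.5374, 0.3284, 0.2302]
tcp_rot: [2.618, -1.733, -0.001]
ft_force: [0.5, 0.3, 0.8]
width: 0.0686
1.35 [0.53743308 0.32837379 0.23023371] [ 2.61835161e+00 -1.73322006e+00 -1.01657918e-03] [ 7.95945821e-01  4.18632991e-01  3.39835623e-01 -3.42431881e-04
 -1.49365120e+00  1.17621212e+00] 0.06859720140201812 [0.50236353 0.2650504  0.75989896]
{'fx': 406.14243132692036, 'fy': 406.14243132692036, 'cx': 316.7814716810735, 'cy': 236.0946483914164, 'k1': -0.0003555281999172716, 'T': array([[ 3.90232662e-01, -8.79346909e-01, -2.72887309e-01,
         6.06615960e-01],
       [-9.20716219e-01, -3.72806949e-01, -1.15310981e-01,
         3.57426271e-01],
       [-3.35930335e-04,  2.96249882e-01, -9.55110410e-01,
         3.73179443e-01],
       [ 0.00000000e+00,  0.00000000e+00,  0.00000000e+00,
         1.00000000e+00]])}
```

View pics/w1.png

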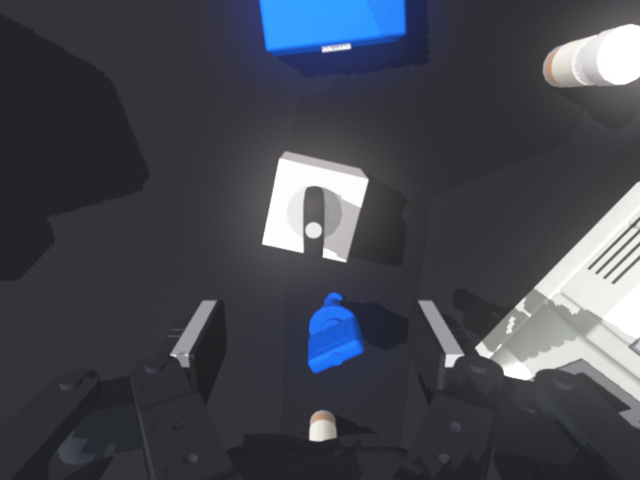

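Wrist view: the black handle is at columns 303–325 and rows 186–258 of the stand, aligned with the jaws. The blue look-alike is at (334,335), clear of the descent.

```bash
python3 - <<'E'
from h import *
D=np.load('w1.npz');p,d,T=D['p'],D['d'],D['T'];m=viewer.camera_model('wrist');m['T']=T
pts=[]
for v in range(175,265):
    for u in range(290,340):
        if d[v,u]>0:
            P=atd(m,u,v,d[v,u])
            if P[2]>.100: pts.append(P)
pts=np.array(pts); print(len(pts),pts.mean(0),pts[:,2].max(),cv2.minAreaRect((pts[:,:2]*1000).astype(np.float32)))
print('button',onz(m,314,230,.1095))
# stand top corners
hs=[(285,160),(367,179),(348,260),(264,243)]
print([onz(m,u,v,.06).round(4) for u,v in hs],np.mean([onz(m,u,v,.06) for u,v in hs],0))
R=cv2.Rodrigues(monitor.state()['tcp_rot'])[0];print('toolx ang',np.degrees(np.arctan2(R[1,0],R[0,0])))
E
```

```text
1328 [0.53619275 0.3303594  0.10905577] 0.11234995942297787 ((535.262939453125, 329.81243896484375), (44.93740463256836, 14.571769714355469), 22.395580291748047)
button [0.5345199  0.32900956 0.1095    ]
[array([0.5636, 0.3657, 0.06  ]), array([0.5749, 0.3019, 0.06  ]), array([0.5082, 0.2879, 0.06  ]), array([0.495 , 0.3568, 0.06  ])] [0.53543478 0.32806939 0.06      ]
toolx ang -66.93259898816608
```

```bash
python3 -m pendant '[[0,0,0,-2,0.7,-50,0.2],[0,0,0,-2,0.7,-100,0.3],[0,0,0,-2,0.7,-140,0.35],[0,0,0,-2,0.7,-160,0.35],[0,0,0,-2,0.7,-160,0.35]]' 70
python3 -m pendant '[[0,0,0,0,0,0,1],[0,0,0,0,0,0,1],[0,0,0,0,0,0,1],[0,0,0,0,0,0,1],[0,0,0,0,0,0,1]]' 70
```

```text
time_s: 2.02
tool_pos: [0.5329, 0.33, 0.07]
tcp_rot: [2.62, -1.728, -0.002]
ft_force: [-1.2, 0.4, 1.1]
width: 0.0554
time_s: 2.65
tool_pos: [0.5356, 0.3304, 0.0729]
tcp_rot: [-2.619, 1.73, -0.001]
ft_force: [-1.4, 0.2, 6.2]
width: 0.0131
```

```bash
python3 -m pendant '[[0,0,0,0,0,0,1],[0,0,0,0,0,0,1]]'; python3 -m pendant '[[0,0,0,0,0,5,1],[0,0,0,0,0,15,1],[0,0,0,0,0,25,1],[0,0,0,0,0,25,1]]';  python3 -m pendant '[[0,0,0,0,0,50,1],[0,0,0,0,0,100,1],[0,0,0,0,0,120,1],[0,0,0,0,0,120,1],[0,0,0,0,0,120,1]]'
python3 - <<'E'
from h import *
print(monitor.state())
snap('side','s1.png')
p=cv2.imread('pics/s1.png')[20:260,180:480]; cv2.imwrite('pics/s1c.png',cv2.resize(p,None,fx=2.4,fy=2.4))
E
```

```text
time_s: 2.9
tool_pos: [0.5356, 0.3304, 0.0728]
tcp_rot: [-2.619, 1.73, -0.001]
ft_force: [-1.8, 1.8, 6.8]
width: 0.0127
time_s: 3.4
tool_pos: [0.5356, 0.3302, 0.0976]
tcp_rot: [-2.619, 1.73, -0.001]
ft_force: [-0.3, 0.3, -1.6]
width: 0.0131
time_s: 4.03
tool_pos: [0.5342, 0.3294, 0.2144]
tcp_rot: [2.619, -1.73, -0.002]
ft_force: [-0.2, 0.2, -1.5]
width: 0.0132
{'time_s': 4.025, 'qpos': array([ 8.00616600e-01,  4.18232584e-01,  2.99695085e-01, -8.78890145e-04,
       -1.45511906e+00,  1.17340216e+00]), 'joint_velocities': array([-0.00181504,  0.00747036, -0.01061833,  0.00130581, -0.00202478,
       -0.00115785]), 'joint_torque': array([-3.19851225e-02, -4.99786234e+01,  2.51838791e+01,  5.74664488e+00,
        2.44081086e-03, -2.78887603e-05]), 'tool_pos': array([0.53421742, 0.32942912, 0.21438815]), 'tcp_rot': array([ 2.61898653e+00, -1.73028104e+00, -2.17810862e-03]), 'ft_force': array([-0.22335919,  0.16420379, -1.45130227]), 'moment': array([-0.04053441, -0.01093809, -0.01824563]), 'width': 0.013212943900309942}
```

View pics/s1c.png

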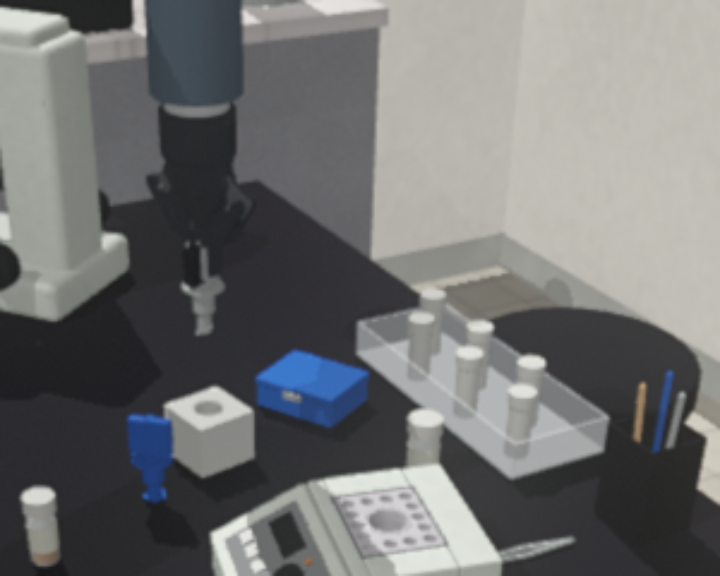

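The lifter is held upright and the stand is empty. Travelling to the heater, turning CCW on the way for clockwise range, and stopping about 40 mm short so the wrist camera sees the well.

```bash
python3 -m pendant '[[0,0,0.16,0,-20,36,1],[0,0,0.32,9,-72,36,1],[0,0,0.48,18,-124,36,1],[0,0,0.64,27,-176,36,1],[0,0,0.8,36,-228,36,1]]'
python3 -m pendant '[[0,0,0.12,0,-52,0,1],[0,0,0.24,0,-104,0,1],[0,0,0.35,0,-136,0,1],[0,0,0.35,0,-136,0,1],[0,0,0.35,0,-136,0,1]]'
python3 - <<'E'
from h import *
s=monitor.state(); print(s['tool_pos'],s['tcp_rot'],s['qpos'],s['ft_force'],s['moment'])
p,d,m=snap('wrist','w2.png'); np.savez('w2.npz',p=p,d=d,T=m['T'])
E
```

```text
time_s: 4.7
tool_pos: [0.5705, 0.1, 0.2507]
tcp_rot: [3.089, -0.565, -0.004]
ft_force: [1.1, 0.4, -1.9]
width: 0.0131
time_s: 5.32
tool_pos: [0.5706, -0.034, 0.2512]
tcp_rot: [-3.141, 0.029, 0.003]
ft_force: [0.2, 0.7, -0.5]
width: 0.0135
[ 0.57061613 -0.03396596  0.25118289] [-3.14140974e+00  2.93669816e-02  2.99869897e-03] [ 2.13742568e-01  2.95547892e-01  2.13194933e-01 -4.67009016e-04
 -1.49029534e+00  2.90919193e+00] [ 0.16950481  0.71849256 -0.49537161] [ 0.076705   -0.01988008 -0.03225048]
```

View pics/w2.png

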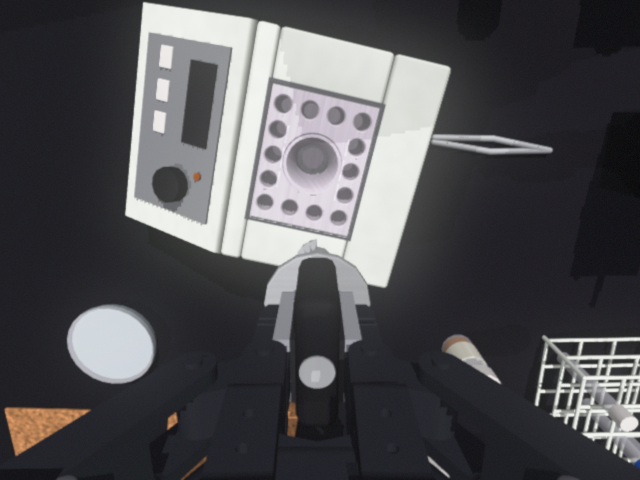

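The wrist view shows the well mouth near (312,163) and the block corners at (271,81), (384,104), (350,239) and (248,218). The lifter's disc spans columns 264–370.

```bash
python3 - <<'E'
from h import *
D=np.load('w2.npz');p,d,T=D['p'],D['d'],D['T'];m=viewer.camera_model('wrist');m['T']=T
g=cv2.cvtColor(p,cv2.COLOR_RGB2GRAY)
cr=[(271,81),(384,104),(350,239),(248,218)]
W=np.array([onz(m,u,v,.095) for u,v in cr]);print('corners',W.round(4).tolist(),W.mean(0))
print('sides',[np.linalg.norm(W[i]-W[(i+1)%4]).round(4) for i in range(4)])
# tube holes by local dark blobs
pts=[]
for u,v in [(283,103),(310,109),(336,115),(362,121),(356,147),(350,171),(345,194),(338,217),(314,212),(289,207),(265,201),(268,178),(273,154),(278,129)]:
    c=g[v-13:v+14,u-13:u+14]; t,b=cv2.threshold(cv2.GaussianBlur(c,(3,3),0),0,255,cv2.THRESH_BINARY_INV+cv2.THRESH_OTSU)
    n,l,st,ce=cv2.connectedComponentsWithStats(b); k=1+np.argmax(st[1:,4]);pts.append(onz(m,u-13+ce[k][0],v-13+ce[k][1],.095)[:2])
pts=np.array(pts);print('holes',pts.mean(0),cv2.minAreaRect((pts*1000).astype(np.float32)))
# countersink circle via Hough, on plane
c=cv2.HoughCircles(cv2.GaussianBlur(g,(5,5),0)[110:215,260:365],cv2.HOUGH_GRADIENT,1,20,param1=80,param2=15,minRadius=22,maxRadius=36)
if c is not None: print(c[0][:3]+[260,110,0],[onz(m,a+260,b+110,.095)[:2].round(4) for a,b,_ in c[0][:3]])
# lifter shoulder top points
q=[]
for v in range(235,330):
    for u in range(255,380):
        if d[v,u]>0:
            P=atd(m,u,v,d[v,u])
            if .238<P[2]<.247: q.append(P)
q=np.array(q);print('disc',len(q),q.min(0),q.max(0),cv2.minEnclosingCircle((q[:,:2]*1000).astype(np.float32)),np.median(q[:,2]))
f=[]
for v in range(232,262):
    for u in range(290,330):
        if d[v,u]>0:
            P=atd(m,u,v,d[v,u])
            if .15<P[2]<.235: f.append(P)
f=np.array(f);print('shank/foot',len(f),f.min(0),f.max(0))
s=onz(m,317,372,.251-.0628+.0995);print('button',s)
E
```

```text
corners [[0.5402, 0.0612, 0.095], [0.6186, 0.0446, 0.095], [0.5953, -0.0542, 0.095], [0.5176, -0.0359, 0.095]] [0.56795327 0.00393035 0.095     ]
sides [np.float64(0.0801), np.float64(0.1015), np.float64(0.0798), np.float64(0.0998)]
holes [0.56699462 0.00515062] ((566.9627685546875, 5.1860809326171875), (71.81098937988281, 58.09209060668945), 76.40679931640625)
[[311.5        161.5         25.70000076]] [array([0.5669, 0.0057])]
disc 2262 [ 0.54826299 -0.03666091  0.23844056] [ 0.59173822 -0.01253065  0.24694213] ((570.0366821289062, -34.286705017089844), 21.83112335205078) 0.24311281902915727
shank/foot 234 [ 0.55995524 -0.03066748  0.19101961] [ 0.5766112  -0.02294777  0.19945128]
button [ 0.57025236 -0.03543925  0.2877    ]
```

Block well at (0.567,0.005) from three measures agreeing within about 1 mm; lifter axis at (0.570,-0.034), with the disc height as predicted. Moving over the well and down to just above the mouth.

```bash
python3 -m pendant '[[0,0,0,-3,39.5,0,1],[0,0,0,-3,39.5,-40,1],[0,0,0,-3,39.5,-80,1],[0,0,0,-3,39.5,-84,1],[0,0,0,-3,39.5,-84,1]]'
python3 -m pendant '[[0,0,0,0,0,-4,1],[0,0,0,0,0,-8,1],[0,0,0,0,0,-12,1],[0,0,0,0,0,-15,1],[0,0,0,0,0,-15,1]]'
```

```text
time_s: 6.0
tool_pos: [0.5687, 0.0056, 0.1695]
tcp_rot: [3.141, -0.026, 0.002]
ft_force: [1.3, 1.1, -0.8]
width: 0.0134
time_s: 6.62
tool_pos: [0.5678, 0.0052, 0.153]
tcp_rot: [3.141, -0.028, -0.001]
ft_force: [0.9, -0.5, -0.8]
width: 0.0127
```

```bash
python3 -m pendant '[[0,0,0,0,0,-3,1],[0,0,0,0,0,-6,1],[0,0,0,0,0,-8,1],[0,0,0,0,0,-8,1]]'
python3 -m pendant '[[0,0,0,0,0,-3,1],[0,0,0,0,0,-6,1],[0,0,0,0,0,-8,1],[0,0,0,0,0,-8,1]]'
python3 -m pendant '[[0,0,0,0,0,-2,1],[0,0,0,0,0,-4,1],[0,0,0,0,0,-6,1],[0,0,0,0,0,-6,1]]'
```

```text
time_s: 7.12
tool_pos: [0.5679, 0.0052, 0.1451]
tcp_rot: [3.141, -0.028, -0.001]
ft_force: [-0.3, 0.4, -1.9]
width: 0.0131
time_s: 7.62
tool_pos: [0.5678, 0.0052, 0.1371]
tcp_rot: [3.141, -0.028, -0.001]
ft_force: [0.5, 0.1, -0.9]
width: 0.0129
time_s: 8.12
tool_pos: [0.5678, 0.0052, 0.131]
tcp_rot: [3.141, -0.028, -0.001]
ft_force: [0.6, -0.9, -1.9]
width: 0.0132
```

Well inside with no contact. Now the last few mm to meet the thread.

```bash
python3 -m pendant '[[0,0,0,0,0,-2,1],[0,0,0,0,0,-4,1],[0,0,0,0,0,-6,1],[0,0,0,0,0,-6,1]]'
python3 -m pendant '[[0,0,0,0,0,-1,1],[0,0,0,0,0,-2,1],[0,0,0,0,0,-3,1],[0,0,0,0,0,-3,1]]'
```

```text
time_s: 8.62
tool_pos: [0.5678, 0.0052, 0.125]
tcp_rot: [3.141, -0.028, -0.001]
ft_force: [-0.2, 0.5, -1.4]
width: 0.0135
time_s: 9.12
tool_pos: [0.5679, 0.0052, 0.1221]
tcp_rot: [3.141, -0.028, -0.0]
ft_force: [-0.6, 0.4, -1.0]
width: 0.0132
```

```bash
python3 -m pendant '[[0,0,0,0,0,-1,1],[0,0,0,0,0,-2,1],[0,0,0,0,0,-2,1]]'
python3 -m pendant '[[0,0,0,0,0,-1,1],[0,0,0,0,0,-2,1],[0,0,0,0,0,-2,1]]'
python3 -m pendant '[[0,0,0,0,0,-1,1],[0,0,0,0,0,-2,1],[0,0,0,0,0,-2,1]]'
```

```text
time_s: 9.5
tool_pos: [0.568, 0.0052, 0.1205]
tcp_rot: [3.141, -0.027, 0.0]
ft_force: [0.3, -1.0, 0.3]
width: 0.0132
time_s: 9.88
tool_pos: [0.5683, 0.0052, 0.1201]
tcp_rot: [3.141, -0.027, 0.003]
ft_force: [-3.5, 0.7, 9.7]
width: 0.0133
time_s: 10.25
tool_pos: [0.5686, 0.0051, 0.1198]
tcp_rot: [3.141, -0.026, 0.005]
ft_force: [-7.0, 1.7, 18.4]
width: 0.0133
```

Contact at TCP z≈0.1203 (shoulder about 12.5 mm up). Pressed a bit much at 18 N, so easing off, then turning clockwise and following the lead.

```bash
python3 -m pendant '[[0,0,0,0,0,2,1],[0,0,0,0,0,3,1],[0,0,0,0,0,3,1]]'
python3 -m pendant '[[0,0,-0.08,0,0,-0.3,1],[0,0,-0.16,0,0,-0.5,1],[0,0,-0.24,0,0,-0.8,1],[0,0,-0.32,0,0,-1.1,1]]'; python3 -c "
from h import *;s=monitor.state();print(s['moment'],s['qpos'])"
```

```text
time_s: 10.62
tool_pos: [0.5683, 0.0052, 0.1202]
tcp_rot: [3.141, -0.027, 0.002]
ft_force: [-3.2, 2.0, 7.4]
width: 0.0132
time_s: 11.12
tool_pos: [0.5688, 0.0053, 0.1194]
tcp_rot: [-3.096, 0.531, -0.004]
ft_force: [-2.0, 1.7, 7.8]
width: 0.0134
[0.2465518  0.7727216  0.01349109] [ 2.84663025e-01  3.47790012e-01 -5.28468584e-02  7.23050067e-04
 -1.16781189e+00  2.51692367e+00]
```

```bash
python3 -m pendant '[[0,0,-0.12,0,0,-0.4,1],[0,0,-0.24,0,0,-0.8,1],[0,0,-0.36,0,0,-1.2,1],[0,0,-0.48,0,0,-1.6,1]]'; python3 -c "
from h import *;s=monitor.state();print(s['moment'],s['qpos'])"
```

```text
time_s: 11.62
tool_pos: [0.5689, 0.0053, 0.1178]
tcp_rot: [-2.88, 1.253, -0.004]
ft_force: [-1.1, 0.2, 7.1]
width: 0.0133
[0.15809792 0.56091715 0.05938803] [ 2.84608578e-01  3.49040114e-01 -5.53978103e-02  8.91280245e-04
 -1.16387821e+00  2.03559586e+00]
```

```bash
python3 -m pendant '[[0,0,-0.16,0,0,-0.5,1],[0,0,-0.32,0,0,-1.1,1],[0,0,-0.48,0,0,-1.6,1],[0,0,-0.64,0,0,-2.1,1]]'; python3 -m pendant '[[0,0,-0.16,0,0,-0.5,1],[0,0,-0.32,0,0,-1.1,1],[0,0,-0.48,0,0,-1.6,1],[0,0,-0.64,0,0,-2.1,1]]';python3 -c "
from h import *;s=monitor.state();print(s['moment'],s['qpos'])"
```

```text
time_s: 12.12
tool_pos: [0.569, 0.0051, 0.1156]
tcp_rot: [-2.337, 2.097, -0.004]
ft_force: [-0.8, -0.5, 5.9]
width: 0.0131
time_s: 12.62
tool_pos: [0.5686, 0.0052, 0.1134]
tcp_rot: [-1.559, 2.726, -0.002]
ft_force: [-2.2, -0.1, 7.6]
width: 0.0134
[ 0.1700099   0.78759313 -0.00187909] [ 2.84573089e-01  3.52407485e-01 -6.23017003e-02  6.76119261e-04
 -1.15428504e+00  7.54219099e-01]
```

```bash
python3 -m pendant '[[0,0,-0.16,0,0,-0.5,1],[0,0,-0.32,0,0,-1.1,1],[0,0,-0.48,0,0,-1.6,1],[0,0,-0.64,0,0,-2.1,1]]'; python3 -m pendant '[[0,0,-0.16,0,0,-0.5,1],[0,0,-0.32,0,0,-1.1,1],[0,0,-0.48,0,0,-1.6,1],[0,0,-0.64,0,0,-2.1,1]]';python3 -c "
from h import *;s=monitor.state();print(s['moment'],s['qpos'])"
```

```text
time_s: 13.12
tool_pos: [0.5685, 0.005, 0.1113]
tcp_rot: [-0.623, 3.078, -0.001]
ft_force: [-2.2, -0.1, 7.5]
width: 0.0134
time_s: 13.62
tool_pos: [0.5684, 0.0049, 0.1092]
tcp_rot: [0.377, 3.117, -0.001]
ft_force: [-3.2, 0.1, 8.7]
width: 0.013
[-0.09339509  1.07115797  0.00909574] [ 2.84392115e-01  3.55609325e-01 -6.91531985e-02  1.06868198e-03
 -1.14495003e+00 -5.25726085e-01]
```

```bash
for i in 1 2; do python3 -m pendant '[[0,0,-0.1,0,0,-0.3,1],[0,0,-0.2,0,0,-0.6,1],[0,0,-0.2,0,0,-0.6,1]]'; python3 -c "
from h import *;s=monitor.state();print(s['moment'],s['qpos'][5])"; done
```

```text
time_s: 14.0
tool_pos: [0.5682, 0.0049, 0.1084]
tcp_rot: [0.68, 3.066, -0.001]
ft_force: [-2.6, -0.8, 7.5]
width: 0.0131
[-0.13667413  0.99468728  0.00258175] -0.7215694176299491
time_s: 14.38
tool_pos: [0.5682, 0.0049, 0.1078]
tcp_rot: [0.983, 2.983, -0.001]
ft_force: [-2.1, -0.4, 7.3]
width: 0.0129
[-0.15706555  1.06147907 -0.06361547] -0.9216094187668898
```

```bash
for i in 1 2; do python3 -m pendant '[[0,0,-0.1,0,0,-0.3,1],[0,0,-0.2,0,0,-0.6,1],[0,0,-0.2,0,0,-0.6,1]]'; python3 -c "
from h import *;s=monitor.state();print(s['moment'],s['qpos'][5])"; done
```

```text
time_s: 14.75
tool_pos: [0.568, 0.0052, 0.1078]
tcp_rot: [1.276, 2.87, -0.0]
ft_force: [-5.0, 1.0, 11.4]
width: 0.0129
[ 0.33597423  1.94187867 -0.08879776] -1.1215865023627645
time_s: 15.12
tool_pos: [0.5683, 0.0052, 0.1078]
tcp_rot: [1.555, 2.728, 0.001]
ft_force: [-5.2, 1.4, 13.3]
width: 0.0132
[ 0.37556148  2.08907262 -0.11477626] -1.3215709016972177
```

Home height (0.1078) reached exactly as predicted, and z has stopped. Now tightening without pushing down.

```bash
for i in 1 2; do python3 -m pendant '[[0,0,-0.1,0,0,0.3,1],[0,0,-0.2,0,0,0.6,1],[0,0,-0.2,0,0,0.6,1]]'; python3 -c "
from h import *;s=monitor.state();print(s['moment'],s['qpos'][5])"; done
```

```text
time_s: 15.5
tool_pos: [0.5679, 0.0052, 0.1077]
tcp_rot: [1.819, 2.56, -0.0]
ft_force: [-5.7, 1.2, 12.2]
width: 0.013
[0.37251924 2.00385766 0.38571689] -1.5206453112981726
time_s: 15.88
tool_pos: [0.5675, 0.0054, 0.1076]
tcp_rot: [-2.065, -2.367, 0.001]
ft_force: [-4.8, 1.3, 8.4]
width: 0.0135
[0.59807807 1.81243991 0.84389848] -1.7199167675255078
```

```bash
python3 -m pendant '[[0,0,0.03,0,0,2,1],[0,0,0.03,0,0,5,1],[0,0,0.03,0,0,8,1],[0,0,0.03,0,0,8,1]]' 90;python3 -m pendant '[[0,0,0,0,0,4,1],[0,0,0,0,0,8,1],[0,0,0,0,0,12,1],[0,0,0,0,0,12,1]]'; python3 -c "
from h import *;s=monitor.state();print(s['moment'],s['qpos'])"
```

```text
time_s: 16.38
tool_pos: [0.5677, 0.0052, 0.1146]
tcp_rot: [-2.031, -2.396, 0.001]
ft_force: [0.6, -0.9, -6.8]
width: 0.0128
time_s: 16.88
tool_pos: [0.5679, 0.0053, 0.1274]
tcp_rot: [2.031, 2.397, 0.0]
ft_force: [-0.1, 0.1, -7.6]
width: 0.0132
[0.114223   0.20526853 0.04205123] [ 2.84525238e-01  3.41748703e-01 -3.99518324e-02 -1.24339779e-04
 -1.18885442e+00 -1.69045278e+00]
```

The wrist carries 7.6 N, so the block is hanging on the lifter. Raising clear.

```bash
python3 -m pendant '[[0,0,0,0,0,12,1],[0,0,0,0,0,30,1],[0,0,0,0,0,50,1],[0,0,0,0,0,70,1],[0,0,0,0,0,82,1]]';python3 -m pendant '[[0,0,0,0,0,8,1],[0,0,0,0,0,8,1]]'
python3 - <<'E'
from h import *
s=monitor.state();print(s['moment'],s['tool_pos'],s['qpos'])
a,_,_=snap('side','s2.png'); p,d,m=snap('wrist','w3.png'); np.savez('w3.npz',p=p,d=d,T=m['T'])
i=cv2.imread('pics/s2.png')[60:330,200:500]; w=cv2.imread('pics/w3.png')
cv2.imwrite('pics/s2c.png',np.hstack([cv2.resize(i,(400,360)),cv2.resize(w,(400,300)) if 0 else cv2.copyMakeBorder(cv2.resize(w,(400,300)),0,60,0,0,cv2.BORDER_CONSTANT)]))
E
```

```text
time_s: 17.5
tool_pos: [0.5686, 0.0052, 0.2109]
tcp_rot: [2.03, 2.395, 0.003]
ft_force: [0.6, -0.7, -7.9]
width: 0.0127
time_s: 17.75
tool_pos: [0.5682, 0.0053, 0.2173]
tcp_rot: [2.031, 2.396, 0.001]
ft_force: [-0.4, 0.1, -8.1]
width: 0.0126
[-0.00663826  0.00607581  0.00313515] [0.56815497 0.00525585 0.21728537] [ 2.84455070e-01  2.94988384e-01  1.26975941e-01 -2.17307149e-06
 -1.40206664e+00 -1.69048649e+00]
```

View pics/s2c.png

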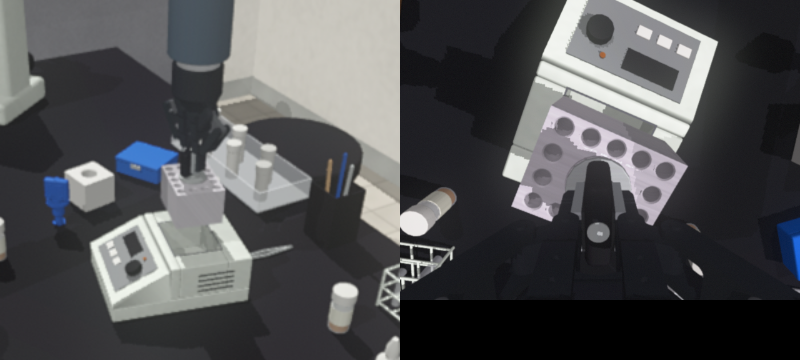

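The block hangs level with the shoulder seated and the pocket is empty beneath it. Its underside is at about 0.144 m, above everything on the bench. Carrying it to the mat.

```bash
python3 -m pendant '[[0,0,0,-4,-14,0,1],[0,0,0,-15,-48,0,1],[0,0,0,-27,-86,0,1],[0,0,0,-38,-124,0,1],[0,0,0,-50,-162,0,1]]';python3 -m pendant '[[0,0,0,-12,-38,0,1],[0,0,0,-24,-76,0,1],[0,0,0,-35,-115,0,1],[0,0,0,-47,-153,0,1],[0,0,0,-56,-182,0,1]]';python3 -m pendant '[[0,0,0,-3,-10,0,1],[0,0,0,-3,-10,-20,1],[0,0,0,-3,-10,-50,1],[0,0,0,-3,-10,-80,1],[0,0,0,-3,-10,-90,1]]'
python3 -c "
from h import *;s=monitor.state();print(s['moment'],s['qpos'])"
```

```text
time_s: 18.48
tool_pos: [0.5169, -0.1585, 0.2166]
tcp_rot: [-2.031, -2.396, 0.001]
ft_force: [0.5, -0.4, -7.2]
width: 0.0129
time_s: 19.1
tool_pos: [0.4604, -0.3407, 0.2165]
tcp_rot: [-2.032, -2.395, 0.001]
ft_force: [0.0, 0.5, -7.5]
width: 0.0129
time_s: 19.73
tool_pos: [0.4574, -0.3478, 0.1246]
tcp_rot: [-2.028, -2.393, 0.001]
ft_force: [0.1, -0.7, -7.5]
width: 0.0129
[-0.04033057  0.10300603  0.02559617] [-3.78519936e-01  3.59523650e-01 -2.07323650e-02 -7.75513774e-04
 -1.19542733e+00 -1.02725039e+00]
```

```bash
python3 -m pendant '[[0,0,0,0,0,-12,1],[0,0,0,0,0,-24,1],[0,0,0,0,0,-34,1],[0,0,0,0,0,-40,1],[0,0,0,0,0,-42,1]]';python3 -m pendant '[[0,0,0,0,0,-1,1],[0,0,0,0,0,-2,1],[0,0,0,0,0,-3,1],[0,0,0,0,0,-3,1]]'
```

```text
time_s: 20.35
tool_pos: [0.4589, -0.3488, 0.0847]
tcp_rot: [-2.031, -2.397, 0.0]
ft_force: [-0.0, -0.2, -6.8]
width: 0.0128
time_s: 20.85
tool_pos: [0.459, -0.3488, 0.082]
tcp_rot: [-2.031, -2.397, -0.0]
ft_force: [0.2, -0.9, -8.2]
width: 0.0132
```

```bash
python3 -m pendant '[[0,0,0,0,0,-0.7,1],[0,0,0,0,0,-1.4,1],[0,0,0,0,0,-2,1],[0,0,0,0,0,-2,1]]';python3 -m pendant '[[0,0,0,0,0,-0.7,1],[0,0,0,0,0,-1.4,1],[0,0,0,0,0,-1.4,1]]'
```

```text
time_s: 21.35
tool_pos: [0.4589, -0.3488, 0.0799]
tcp_rot: [-2.031, -2.397, 0.0]
ft_force: [0.4, 0.7, -7.8]
width: 0.0128
time_s: 21.72
tool_pos: [0.459, -0.3488, 0.0788]
tcp_rot: [2.031, 2.397, 0.0]
ft_force: [0.4, 2.4, -5.3]
width: 0.0128
```

```bash
python3 -m pendant '[[0,0,0,0,0,-0.6,1],[0,0,0,0,0,-1.2,1],[0,0,0,0,0,-1.2,1]]'
```

```text
time_s: 22.1
tool_pos: [0.4591, -0.3487, 0.0787]
tcp_rot: [2.03, 2.396, 0.0]
ft_force: [-3.4, 4.8, 3.6]
width: 0.0126
```

The block is seated: z stopped at the predicted height and the load came off. Opening and withdrawing straight up.

```bash
python3 -m pendant '[[0,0,0,0,0,0.8,1],[0,0,0,0,0,0.8,0.9],[0,0,0,0,0,0.8,0.8],[0,0,0,0,0,0.8,0.6],[0,0,0,0,0,0.8,0.5]]';python3 -m pendant '[[0,0,0,0,0,0,0.4],[0,0,0,0,0,0,0.4],[0,0,0,0,0,8,0.4],[0,0,0,0,0,20,0.4]]';python3 -m pendant '[[0,0,0,0,0,30,0.4],[0,0,0,0,0,80,0.4],[0,0,0,0,0,130,0.4],[0,0,0,-30,80,130,0.4],[0,0,0,-30,80,130,0.4]]'
python3 - <<'E'
from h import *
s=monitor.state();print(s['time_s'],s['tool_pos'],s['width'])
p,d,m=snap('side','s3.png'); t,dt,mt=snap('top','t3.png')
a=cv2.imread('pics/s3.png')[220:480,220:560]; b=cv2.imread('pics/t3.png')[190:320,390:560]
cv2.imwrite('pics/fin.png',np.hstack([cv2.resize(a,(400,306)),cv2.resize(b,(400,306))]))
vv,uu=np.mgrid[200:320:1,410:550:1]
P=np.array([atd(mt,u,v,dt[v,u]) for u,v in zip(uu.ravel(),vv.ravel()) if dt[v,u]>0])
b=P[(P[:,2]>.058)&(P[:,2]<.0685)];print('block top',len(b),np.median(b[:,2]),cv2.minAreaRect((b[:,:2]*1000).astype(np.float32)))
h=P[(P[:,2]>.10)&(P[:,2]<.13)];print('handle top',np.percentile(h[:,2],[50,95]),cv2.minAreaRect((h[:,:2]*1000).astype(np.float32)))
A=np.c_[b[:,:2],np.ones(len(b))];k=np.linalg.lstsq(A,b[:,2],rcond=None)[0];print('tilt deg',np.degrees(np.hypot(k[0],k[1])))
E
```

```text
time_s: 22.72
tool_pos: [0.4594, -0.3492, 0.0785]
tcp_rot: [2.03, 2.396, 0.0]
ft_force: [-0.8, 0.3, -0.2]
width: 0.0428
time_s: 23.22
tool_pos: [0.4589, -0.3488, 0.0988]
tcp_rot: [-2.031, -2.397, 0.0]
ft_force: [0.4, -0.2, 0.8]
width: 0.0513
time_s: 23.85
tool_pos: [0.4285, -0.2672, 0.2302]
tcp_rot: [2.028, 2.395, 0.003]
ft_force: [1.0, 0.1, -0.4]
width: 0.0513
23.85 [ 0.4284555  -0.26721867  0.23024668] 0.051345744645533827
block top 0 nan ((0.0, 0.0), (0.0, 0.0), 0.0)
  return _methods._mean(a, axis=axis, dtype=dtype,
  ret = ret.dtype.type(ret / rcount)
Traceback (most recent call last):
IndexError: index -1 is out of bounds for axis 0 with size 0
```

View pics/fin.png

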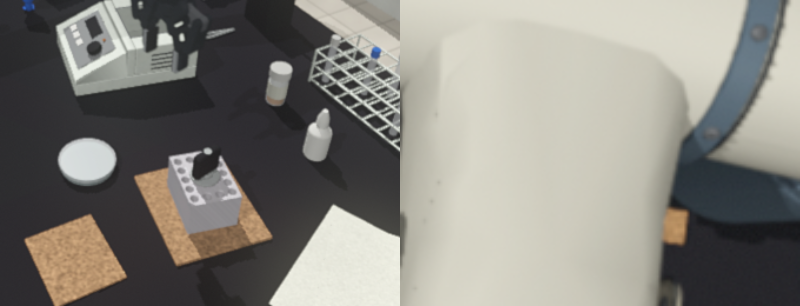

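The side view shows the block flat in the middle of the large mat, lifter seated and released; the arm hides it from the top camera. I'll check heights from the side depth, then hand in.

```bash
python3 - <<'E'
from h import *
p,d,m=snap('side')
P=np.array([atd(m,u,v,d[v,u]) for v in range(330,430) for u in range(350,440) if d[v,u]>0])
P=P[np.hypot(P[:,0]-.459,P[:,1]+.349)<.075]
b=P[(P[:,2]>.06)&(P[:,2]<.0685)];A=np.c_[b[:,:2],np.ones(len(b))];k=np.linalg.lstsq(A,b[:,2],rcond=None)[0]
print('top',len(b),np.median(b[:,2]),'tilt',np.degrees(np.hypot(*k[:2])),cv2.minAreaRect((b[:,:2]*1000).astype(np.float32)))
h=P[P[:,2]>.09];print('handle',len(h),h[:,2].max(),h.mean(0))
print(np.histogram(P[:,2],np.arange(0.05,.13,.005)))
E
```

```text
top 1187 0.0659862008989417 tilt 0.44199230847563714 ((459.1902160644531, -349.5233154296875), (100.57781982421875, 77.88385009765625), 75.17789459228516)
handle 381 0.11933108259545488 [ 0.45594582 -0.35335258  0.10757228]
(array([163, 257, 395, 887, 149,  36,  48,  45,  44,  52,  38,  54,  98,
        95,   0]), array([0.05 , 0.055, 0.06 , 0.065, 0.07 , 0.075, 0.08 , 0.085, 0.09 ,
       0.095, 0.1  , 0.105, 0.11 , 0.115, 0.12 , 0.125]))
```

```bash
python3 -c "
from h import *;print(r.sign_off())"
```

```text
the job is handed in; nothing more can be done
None
```

The block is on the cork mat with the lifter still screwed home, and I have handed the job in after about 24 s of robot time; the hand-in gives no verdict.

- **Screwing in:** The lifter met the thread at the bottom of the well and sank on its lead as I turned it clockwise. It stopped at the predicted home height, and I tightened it to about 0.8 N m.
- **Lifting and setting down:** I lifted the block out (about 8 N on the wrist) and set it on the large mat. I then let go and backed the arm away.

**Last checks, by side camera:**
- The block's centre is at (0.459, -0.350), within about 1 mm of the mat centre.
- Its top is at 66 mm, as it should be with the block flat on the mat, and tilted about 0.4°.
- The picture shows the shoulder seated. The highest handle reading was 119 mm against an expected 115.5 mm. I put this down to depth noise and did not check it further.

**Did not go cleanly:**
- My first contact with the thread briefly pressed 18 N, under the 25 N limit, before I eased off.
- The arm hid the block from the top camera at the end, so that view confirmed nothing.
- I did not measure the bystanders again. Those in the last picture (dish, dropper, one vial and the forceps) looked undisturbed; the slide box and the other two vials were not clearly in view.

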